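# Reset the tripped power unit of the slit lamp

## Task

The slit lamp's power unit has tripped. Switch the unit off at its black rocker switch, reach a fingertip down into the round well and press the popped-up red reset key until it is fully home, then switch the rocker back on. Use the fingertips only: pick nothing up, leave the brightness knob as it is set, and leave the things lying on and around the unit where they are.

Things in the scene. Friction and masses are not known exactly. Their poses are not given: they have to be found in the camera images.
- power_unit: Slit lamp power unit, fixed: white and grey box, 180 mm deep (x), 280 wide (y), its level top panel 85 mm above the table. Origin at the centre of its underside, x to its back (away from the robot at yaw 0), y to its left, z up. On the panel, all at x = -12 mm: rocker switch at y = +90, round well with the red reset key at y = -15, black brightness knob (42 mm wide) at y = -102.
- well_mouth (a point): Centre of the mouth of the round well, at the top of its grey rim, 2 mm above the panel. The well is 50 mm in diameter, with vertical walls, and its floor is 24 mm below this point. Its axes are those of the power unit.
- key_top (a point): Centre of the flat top of the red reset key (round, 22 mm in diameter) in the middle of the well; moves with the key. Popped up it is about 14 mm below well_mouth (10 mm above the well's floor); fully home it is 20 mm below well_mouth (4 mm above the floor). A white band on its side shows only while it is popped up.
- reset_key (a joint): Travel of the reset key in m: 0 popped up (tripped), 0.006 pressed fully home. It slides straight down under about 3 N and stays where it is left; at its stop it is rigid.
- rocker_middle (a point): Middle of the black rocker switch: on its hinge line (along y), at the bottom of the shallow V formed by its two faces. 6 mm above the panel, fixed to the unit, with its axes. The rocker is 26 mm wide (y); its faces run 22 mm from here to the front (-x, white bar mark: ON) and to the back (+x, white ring mark: OFF). The black bezel round it (54 x 36 mm) is 3 mm lower than this point.
- rocker (a joint): Angle of the rocker, rad: 0 ON (front face down), 0.42 OFF (back face down). The face that is down lies level with rocker_middle; the other slopes up at 24 degrees, its outer end 9 mm higher. Press that raised face, 14 to 20 mm from the middle, down until it lies level. It turns under about 2 N there, stays where it is left, and is rigid at its stops.
- brightness_knob (a point): Centre of the top of the black brightness knob, 18 mm above the panel. It turns easily if it is knocked and is to be left as it is set.
- fundus_lens: Loose examination lens in a round black and blue rim, 52 mm in diameter, 18 mm high, lying on the power unit's panel near its back right corner. Origin at the centre of its underside.
- drops_red: Loose small white eye-drop bottle with a red cap, 25 mm in diameter, 60 mm high, standing on the table close in front of the power unit. Origin at the centre of its underside.
- drops_amber: Loose amber eye-drop bottle with a white cap, 25 mm in diameter, 60 mm high, on the table. Origin at the centre of its underside.
- tissue_box: Loose blue and white tissue box, 235 x 118 mm, 85 mm high, a tissue sticking out above. Origin at the centre of its underside.
- sanitizer: Loose pump bottle of hand sanitizer, 58 mm in diameter, 125 mm high. Origin at the centre of its underside.
- occluder: Loose flat black eye occluder (a paddle with a round disc), 163 mm long, 56 mm wide, 7 mm thick, on the table. Origin under its handle.
- steel_tray: Loose steel instrument tray, 160 x 100 mm, 22 mm high, on the table. Origin at the centre of its underside.
- penlight: Loose aluminium penlight, 125 mm long, 17 mm thick, lying in the steel tray. Origin under its middle.
- knob_mark (a point): The white pointer mark on top of the brightness knob, 15 mm from the knob's axis; turns with the knob.

How it is judged (in metres and radians):
On the way, in this order (a step that is already met when the one before it is completed fails the run):
1. the rocker is switched off, the reset key still up (value of joint rocker above 0.34 rad and value of joint reset_key below 0.003 m), for 0.1 s.
2. the reset key is pressed home while the rocker is off (value of joint reset_key above 0.0048 m and value of joint rocker above 0.34 rad), for 0.1 s.
3. the rocker is switched on again, the key still home (value of joint rocker below 0.08 rad and value of joint reset_key above 0.0048 m), for 0.1 s.
At the end, for the whole second after the job is handed in: The rocker is on (within 0.08 rad of its on stop), the reset key is home (pressed at least 4.8 of its 6 mm), every loose thing is at rest within 15 mm of where it started, and the brightness knob is within about 15 degrees of its setting (all of step 3 and linear speed of each of fundus_lens, drops_red, drops_amber, tissue_box, sanitizer, occluder, steel_tray, penlight below 0.02 m/s and distance of each of fundus_lens, drops_red, drops_amber, tissue_box, sanitizer, occluder, steel_tray, penlight from where it was at the start of the episode below 0.015 m and distance of knob_mark from where it was at the start of the episode below 0.004 m); the robot touches nothing.
It fails at once if a loose thing was lifted, carried or pushed more than 15 mm (distance of any of fundus_lens, drops_red, drops_amber, tissue_box, sanitizer, occluder, steel_tray, penlight from where it was at the start of the episode above 0.015 m).
It fails at once if the brightness knob was turned (distance of knob_mark from where it was at the start of the episode above 0.004 m).
It fails at once if the arm or the gripper's body, not the fingers, pushed on the power unit (contact force between the arm and power_unit above 5 N).
It also fails if it takes over 42 s, if anything falls off the work surface, if the arm or the gripper's body presses on something with over 40 N, if the wrist force passes 120 N, or if a joint passes its speed limit or range.

## Robot

A 6-joint arm with a two-finger parallel gripper is mounted at the origin on the work surface. World frame = base frame: x ahead of the robot, y to its left, z up, the work surface at z = 0. Lengths are in mm, angles in rad, forces in N, time in s.
With the tool pointing down it reaches from about 275 to 750 mm from the base axis. Payload 10.2 kg.
Tool frame: the origin (TCP) lies at the very end of the fingers, on their centre line; the grasp point (between the pads) lies 19 mm behind it; z points along the fingers, y is the line along which they close (so a half turn about z gives the same grasp; the last joint's range is limited). The gripper opens to 85 mm and grips with 20 to 120 N. Pads are 22 mm wide; open, the fingers measure 114 mm over their backs; the gripper's body (76 mm by 85 mm) begins 54 mm behind the grasp point. The pads swing forward as they close: fully open they stand 13 mm farther back than shut.
Start: joints at [1.012, 0.313, 1.498, -0, 1.331, -0.223], TCP at [173.013, 495.679, 231.294] pointing down, gripper open.
Joint ranges: [-2.94, 2.94], [-0.97, 2.17], [0.19, 2.56], [-1.23, 4.37], [0.02, 3.11], [-2.88, 2.88]. Speed limits (rad/s): [2.39, 2.39, 3.01, 3.14, 3.14, 3.14].

## Interface

Orientations are given as a unit quaternion [w, x, y, z].
In Python, from rig import ctrl gives the robot as it stands.
- The arm moves only by the tool step_arm, never from a script. Its argument "increments" is a list of rows, each a list of 3 entries, a list of its own where there are three numbers: the shift along the tool's x, y, z in cm, then the turn, a rotation vector about the tool's x, y, z in degrees, then the opening in per cent of the stroke, from 0 (shut) to 100 (fully open). A call has 1 to 8 rows; each row is the pose to reach, as a shift and turn from the pose commanded when the call began, along the tool's axes at that moment; what a row does not reach only later rows make up. A row lasts 1/8 s, in which the tool goes at most 62.5 mm and 10.7 degrees, less where a joint would pass 70% of its speed; a pose out of reach is approached as far as the arm can. A call with a gripper value outside its range is refused whole. The fingers move at their own pace and stop on an object; "squeeze" is the grip in N (left out, the last holds). Time passes only in rows, so rows that repeat a pose let the fingers close. It gives the time, the measured TCP pose, the force, the opening and the grip force at its end, in the units of the state.
- ctrl.sense(): the state, without advancing time (a new reading comes with each control period).
- ctrl.capture(name): name is "side" or "top" or "wrist"; returns a dict with "img" (400x640x3 uint8, red, green, blue), "fx", "fy", "cx", "cy" (pixels), "extrinsics" (4x4, takes a point from camera to world coordinates). Camera axes: x right, y down, z forward; pixel columns grow to the right and rows downward; lengths in mm; the calibration is good to about 2 mm. A picture is of the moment at which its call begins. There is no depth.
- ctrl.finish_job(): hands the job in; it is judged then, once.
The state is a dict: "time_s": time; "joints": joint angles; "dq": joint speeds; "tau": joint torques, N m; "eef_pos": TCP position; "ee_rot": TCP orientation; "force": force on the tool from outside, world axes, zero at the start; "wrist_torque": the same for the moment, N m; "grip_width": opening from 0.0 (shut) to 1.0 (fully open); "grip_force": force on a finger pad.
Only numpy, scipy, OpenCV 4.12 (cv2) and the standard library are available. Lean on these libraries where they do the work, as an engineer would, in place of code of your own. Each camera call takes 0.05 s, during which the arm holds its last target. There are 200 camera calls.

## Working session

There is one attempt and no reset: what is moved stays moved. The work goes in short steps, Python scripts to look and compute and a tool call to move; the robot and the scene stay as the last step left them, time stands still between calls to the robot, and variables do not carry over. Pictures are saved under pics/ and viewed, at most 10 in all, crops included, and the job is handed in when it is done.

Besides the shell and the picture viewer there is one more tool, called after "Call:" as name(argument=value, ...), one argument or row to a line, values as JSON. step_arm: Moves the arm, as the interface text tells. Its arguments: {"type":"object","properties":{"increments":{"type":"array"},"squeeze":{"type":"number"}},"required":["increments"]}

```bash
mkdir -p pics; cat > h.py <<'E'
import numpy as np, cv2
from rig import ctrl
def cap(n,f=None):
    c=ctrl.capture(n)
    if f: cv2.imwrite('pics/'+f,c['img'][:,:,::-1])
    return c
def ray(c,u,v):
    E=np.array(c['extrinsics']);d=E[:3,:3]@np.array([(u-c['cx'])/c['fx'],(v-c['cy'])/c['fy'],1.]);return E[:3,3],d/np.linalg.norm(d)
def plane(c,u,v,z):
    o,d=ray(c,u,v);return o+d*(z-o[2])/d[2]
def tri(*rs):
    A=sum(np.eye(3)-np.outer(d,d) for o,d in rs);b=sum((np.eye(3)-np.outer(d,d))@o for o,d in rs)
    p=np.linalg.solve(A,b);return p,[np.linalg.norm(np.cross(p-o,d)) for o,d in rs]
def proj(c,p):
    E=np.linalg.inv(np.array(c['extrinsics']));q=E[:3,:3]@p+E[:3,3];return c['fx']*q[0]/q[2]+c['cx'],c['fy']*q[1]/q[2]+c['cy']
E
python3 - <<'E'
from h import *
import pickle
s=ctrl.sense();print(s['time_s'],s['eef_pos'],s['ee_rot'],s['grip_width'])
d={n:cap(n,n+'0.png') for n in('side','top','wrist')}
pickle.dump(d,open('c0.pkl','wb'))
for n in d: print(n,np.round(d[n]['extrinsics'],2).tolist(),d[n]['fx'])
E
```

```text
0.0 [172.87135537 495.44997175 230.72537676] [-2.58949580e-04  1.67112824e-01  9.85937557e-01 -6.08200213e-04] 1.0012185386528887
side [[-0.99, -0.06, 0.1, 334.68], [-0.12, 0.63, -0.77, 1104.98], [-0.02, -0.77, -0.63, 973.41], [0.0, 0.0, 0.0, 1.0]] 409.8080951977361
top [[0.01, -1.0, 0.09, 394.2], [-1.0, -0.01, 0.0, 22.12], [-0.0, -0.09, -1.0, 1233.08], [0.0, 0.0, 0.0, 1.0]] 408.6843065601266
wrist [[0.33, 0.91, 0.26, 107.89], [0.94, -0.32, -0.09, 518.48], [-0.0, 0.28, -0.96, 374.02], [0.0, 0.0, 0.0, 1.0]] 348.17437753238937
```

View pics/top0.png

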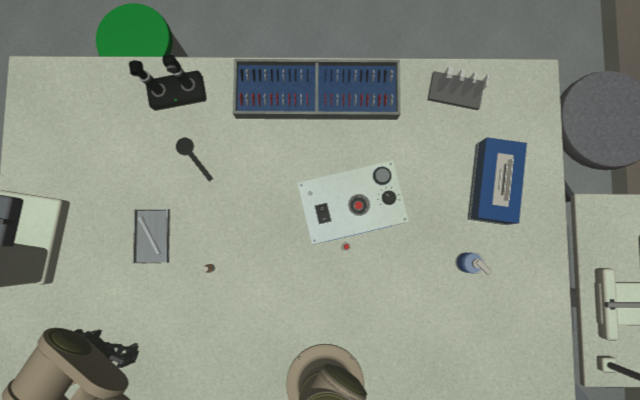

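View pics/side0.png

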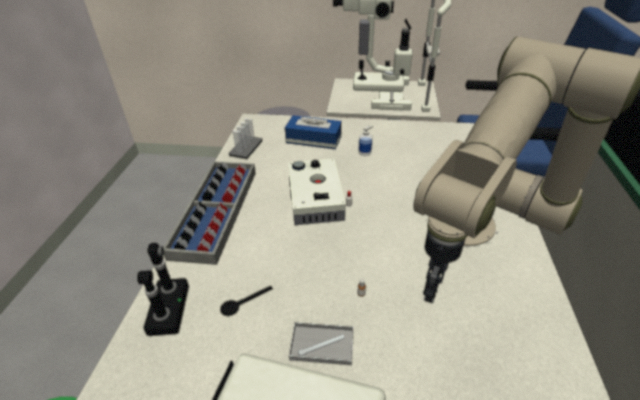

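View pics/wrist0.png

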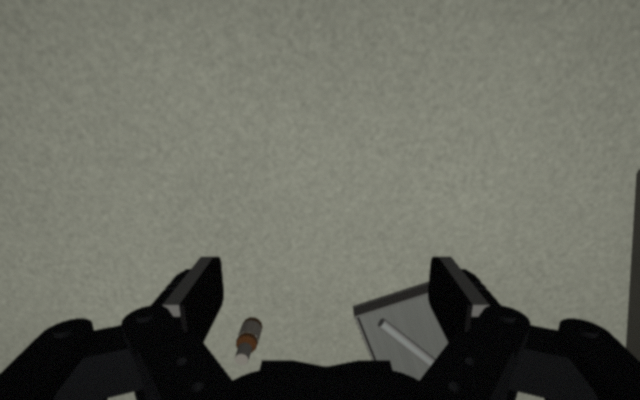

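The top view shows the unit with rocker about (322,212), well (359,205), knob (389,198), lens (382,175) and red bottle (346,246). In the side view the unit is around (316,190). The wrist camera sees only the amber bottle and the tray.

```bash
python3 - <<'E'
from h import *
import pickle
d=pickle.load(open('c0.pkl','rb'))
def red(c,box):
    x0,y0,x1,y1=box;h=cv2.cvtColor(c['img'],cv2.COLOR_RGB2HSV)[y0:y1,x0:x1]
    m=(((h[...,0]<8)|(h[...,0]>172))&(h[...,1]>110)&(h[...,2]>60)).astype('u1')
    n,l,s,ce=cv2.connectedComponentsWithStats(m)
    return [(s[i,4],ce[i]+[x0,y0]) for i in range(1,n) if s[i,4]>3]
t,sd=d['top'],d['side']
print(red(t,(290,150,420,255)),red(sd,(280,150,360,230)))
for p in [(322,212),(359,205),(389,198),(382,175)]: print(p,plane(t,*p,88).round(1))
print('drops',plane(t,346,246,60))
h=cv2.cvtColor(t['img'],cv2.COLOR_RGB2HSV);x0,y0,x1,y1=290,150,420,255
m=((h[...,2]>195)).astype('u1')[y0:y1,x0:x1]
cs,_=cv2.findContours(m,0,2);c=max(cs,key=cv2.contourArea);r=cv2.minAreaRect(c);print(r)
b=cv2.boxPoints(r)+[x0,y0];B=np.array([plane(t,*q,85) for q in b]);print(B.round(1),np.linalg.norm(np.diff(B,axis=0),axis=1),B.mean(0))
rs=red(t,(290,150,420,255));ss=red(sd,(280,150,360,230))
for a in rs:
  for b in ss: print(a[0],b[0],tri(ray(t,*a[1]),ray(sd,*b[1])))
E
```

```text
[(np.int32(45), array([358., 205.])), (np.int32(21), array([346., 246.]))] [(np.int32(13), array([317.61538462, 180.92307692])), (np.int32(9), array([348.66666667, 193.44444444]))]
(322, 212) [492.1  11.7  88. ]
(359, 205) [512.4 -92.4  88. ]
(389, 198) [ 532.8 -177.1   88. ]
(382, 175) [ 598.3 -158.    88. ]
drops [397.32460531 -57.63268683  60.        ]
((62.425537109375, 51.67416000366211), (61.61105728149414, 98.07074737548828), 77.125)
[[ 575.8   80.9   85. ]
 [ 640.3 -191.3   85. ]
 [ 468.9 -227.9   85. ]
 [ 406.1   40.7   85. ]] [279.66179807 175.29538556 275.79537533] [522.7750055  -74.40111213  85.        ]
45 13 (array([513.9792596 , -91.09249592,  72.92244482]), [np.float64(0.00990306997851218), np.float64(0.009903069978672838)])
45 9 (array([458.21906054, -92.86658225,  29.47950772]), [np.float64(59.96562814348578), np.float64(59.96562814348591)])
21 13 (array([451.51924712, -45.4560989 , 114.08870727]), [np.float64(54.99752088086955), np.float64(54.997520880869644)])
21 9 (array([397.11375449, -58.38938561,  49.06137095]), [np.float64(0.24030165169067788), np.float64(0.24030165169064954)])
```

Key triangulates at z≈73, matching the text. I'll move above the unit for a wrist view.

Call:
step_arm(
  increments=[
    [[-3, -2.5, -0.6], [0, 0, -2], 0],
    [[-7, -6, -1.2], [0, 0, -5], 0],
    [[-11, -9.5, -1.8], [0, 0, -8], 0],
    [[-15, -13, -2.4], [0, 0, -11], 0],
    [[-19, -16.5, -3], [0, 0, -14], 0],
    [[-23, -20, -4], [0, 0, -17], 0],
    [[-27, -23, -5], [0, 0, -20], 0],
    [[-31, -26, -5], [0, 0, -23], 0],
  ],
  squeeze=20,
)

```text
time_s: 1.15
eef_pos: [380.9, 146.5, 282.0]
ee_rot: [0.001, -0.034, 0.999, 0.0]
force: [0.5, 1.3, -0.8]
grip_width: 0.003
grip_force: 0.0
```

```bash
cat >> h.py <<'E'
from scipy.spatial.transform import Rotation as R
def togo(p,yaw):  # tool pointing down, tool y along unit y at yaw: shift cm (tool axes) and turn about tool z, deg
    s=ctrl.sense();q=s['ee_rot'];r=R.from_quat([q[1],q[2],q[3],q[0]])
    y=np.array([-np.sin(yaw),np.cos(yaw),0]);z=np.array([0,0,-1.]);G=R.from_matrix(np.c_[np.cross(y,z),y,z])
    return (r.inv().apply(np.array(p)-s['eef_pos'])/10).round(2),(r.inv()*G).as_rotvec(True).round(2)
E
python3 -c "
from h import *
s=ctrl.sense();print(s['time_s'],s['eef_pos'],s['joints'])
print(togo([470,-30,300],.23))"
```

```text
1.15 [380.8664744  146.51688195 281.95538307] [ 7.81927829e-02  1.10434641e-02  1.72256919e+00  7.35658670e-05
  1.40649298e+00 -1.55973154e+00]
(array([ -7.71, -18.21,  -1.79]), array([-0.  ,  0.09, -9.33]))
```

Call:
step_arm(
  increments=[
    [[-2, -4.5, -0.5], [0, 0, -2], 0],
    [[-4, -9, -1], [0, 0, -5], 0],
    [[-6, -13.5, -1.5], [0, 0, -7], 0],
    [[-7.5, -18, -1.8], [0, 0, -9.3], 0],
    [[-7.5, -18, -1.8], [0, 0, -9.3], 0],
    [[-7.5, -18, -1.8], [0, 0, -9.3], 0],
  ],
)

```text
time_s: 1.9
eef_pos: [466.4, -26.2, 299.1]
ee_rot: [-0.0, -0.114, 0.994, 0.0]
force: [0.8, 0.8, -0.3]
grip_width: 0.0
grip_force: 0.0
```

```bash
python3 -c "
from h import *
import pickle
c=cap('wrist','w1.png');pickle.dump(c,open('w1.pkl','wb'))
print(ctrl.sense()['eef_pos'],[proj(c,np.array(p)) for p in ([514,-91,73],[492,12,91],[470,-30,300])])"
```

```text
[466.32486823 -25.81675279 299.21270173] [(np.float64(258.8928029158792), np.float64(194.4696804351481)), (np.float64(356.02833989038345), np.float64(200.63693129934504)), (np.float64(317.1569336636511), np.float64(265.0213842109025))]
```

View pics/w1.png

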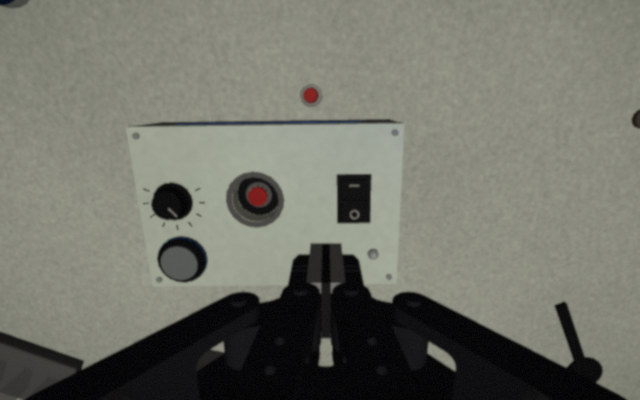

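The wrist view (upside down, front on top) shows the rocker at (354,199), key at (258,197), knob at (172,202), lens at (182,260), red bottle at (311,95), and the panel's front edge from (128,126) to (403,123). I'll refine the measurements with this view.

```bash
python3 - <<'E'
from h import *
import pickle
d=pickle.load(open('c0.pkl','rb'));w=pickle.load(open('w1.pkl','rb'));t=d['top'];sd=d['side']
h=cv2.cvtColor(w['img'],cv2.COLOR_RGB2HSV);g=h[...,2]
m=(((h[...,0]<8)|(h[...,0]>172))&(h[...,1]>110)).astype('u1')[150:240,210:300];mo=cv2.moments(m,True)
k=(210+mo['m10']/mo['m00'],150+mo['m01']/mo['m00'])
m=(g<70).astype('u1')[160:240,325:385];cs,_=cv2.findContours(m,0,2);r=cv2.minAreaRect(max(cs,key=cv2.contourArea));rc=np.array(r[0])+[325,160]
print('key',k,tri(ray(w,*k),ray(t,358,205),ray(sd,317.6,180.9)),plane(w,*k,73));print('rock px',r,rc,plane(w,*rc,88))
m=(g<100).astype('u1')[160:240,215:300];cs,_=cv2.findContours(m,0,2);e=cv2.fitEllipse(max(cs,key=cv2.contourArea));print('well',e,plane(w,e[0][0]+215,e[0][1]+160,87))
gt=cv2.cvtColor(t['img'],cv2.COLOR_RGB2GRAY);mt=(gt<90).astype('u1')[195:230,308:335];cs,_=cv2.findContours(mt,0,2);q=cv2.minAreaRect(max(cs,key=cv2.contourArea));qc=np.array(q[0])+[308,195]
print('rock top',q,plane(t,*qc,88),tri(ray(w,*rc),ray(t,*qc)))
B=[]
for n,(a,b) in {'fr':(136,136),'fl':(395,132),'bl':(389,277),'br':(159,280)}.items():
    m=g[b-7:b+8,a-7:a+8]; m=(m<np.median(m)-25).astype('u1');mo=cv2.moments(m,True);P=(a-7+mo['m10']/mo['m00'],b-7+mo['m01']/mo['m00']) if mo['m00'] else (a,b)
    B.append(plane(w,*P,85));print(n,P,B[-1].round(1))
B=np.array(B);print(B.mean(0),np.linalg.norm(np.roll(B,-1,0)-B,axis=1))
y=B[1]-B[0]+B[2]-B[3];x=B[3]-B[0]+B[2]-B[1];print('yaw',np.arctan2(-y[0],y[1]),np.arctan2(x[1],x[0]))
R0=plane(w,*rc,88);K=plane(w,*k,73);v=R0-K;print('yaw rk',np.arctan2(-v[0],v[1]),np.hypot(*v[:2]))
E
```

```text
key (257.14331210191085, 196.21337579617835) (array([514.73499894, -91.64305301,  73.19817838]), [np.float64(1.7171447928717254), np.float64(0.9568337300733178), np.float64(0.815679102650412)]) [516.39670827 -92.52981231  73.        ]
rock px ((29.0, 38.5), (47.0, 32.0), 90.0) [354.  198.5] [490.99379959   9.787373    88.        ]
well ((39.49203872680664, 39.139404296875), (52.553836822509766, 56.46555709838867), 115.39891815185547) [515.77239065 -92.82257789  87.        ]
rock top ((14.42696475982666, 18.01685333251953), (17.763900756835938, 11.3179292678833), 77.00537872314453) [489.21629465  10.46518823  88.        ] (array([489.48545303,   9.87437959,  91.59728218]), [np.float64(0.8444098559826929), np.float64(0.8444098559827617)])
fr (135.4102564102564, 135.46153846153845) [ 477.4 -222.2   85. ]
fl (394.4594594594595, 132.0810810810811) [414.8  32.8  85. ]
bl (388.5, 276.5) [572.6  71.5  85. ]
br (160.52941176470588, 277.61764705882354) [ 632.6 -181.7   85. ]
[524.34792147 -74.90224271  85.        ] [262.56868737 162.45214852 260.24342587 160.49365176]
yaw 0.2367192576062758 0.24792078396377956
yaw rk 0.24335548402418694 105.42349917894387
```

Consistent: yaw ≈0.242, rocker middle (490.5,9.8,91), well (515.5,-92.5). I'll hover over the raised (back) face.

```bash
python3 -c "
from h import *
print(togo([507,13.9,115],.242))"
```

```text
(array([-4.87,  2.94, 18.42]), array([ 0.02, -0.01, -0.77]))
```

Call:
step_arm(
  increments=[
    [[-1.5, 0.9, 4], [0, 0, -0.8], 0],
    [[-3, 2, 9], [0, 0, -0.8], 0],
    [[-4.9, 2.9, 13], [0, 0, -0.8], 0],
    [[-4.9, 2.9, 16.5], [0, 0, -0.8], 0],
    [[-4.9, 2.9, 18.4], [0, 0, -0.8], 0],
    [[-4.9, 2.9, 18.4], [0, 0, -0.8], 0],
    [[-4.9, 2.9, 18.4], [0, 0, -0.8], 0],
  ],
)

```text
time_s: 2.82
eef_pos: [508.2, 13.1, 116.4]
ee_rot: [0.001, -0.121, 0.993, -0.0]
force: [0.1, 0.1, 0.2]
grip_width: 0.004
grip_force: 0.0
```

```bash
python3 -c "
from h import *
print(togo([507,13.9,115],.242),ctrl.sense()['eef_pos'],ctrl.sense()['force'])
c=cap('wrist','w2.png')"
```

```text
(array([0.1 , 0.1 , 0.14]), array([-0.04,  0.09,  0.04])) [508.19288982  13.12066033 116.40454803] [0.05122797 0.13375476 0.22810535]
```

View pics/w2.png

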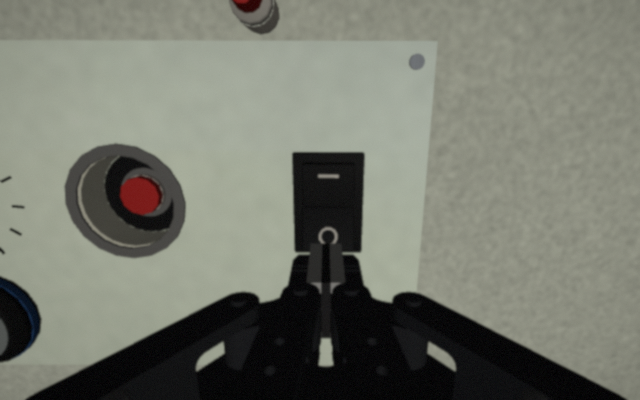

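The fingertip (325,245) is centred on the rocker and sits over the ring-marked raised face (328,237). Pressing down.

Call:
step_arm(
  increments=[
    [[0, 0, 0.8], [0, 0, 0], 0],
    [[0, 0, 1.3], [0, 0, 0], 0],
    [[0, 0, 1.7], [0, 0, 0], 0],
    [[0, 0, 2.1], [0, 0, 0], 0],
    [[0, 0, 2.4], [0, 0, 0], 0],
    [[0, 0, 2.4], [0, 0, 0], 0],
    [[0, 0, 2.4], [0, 0, 0], 0],
  ],
)

```text
time_s: 3.75
eef_pos: [507.5, 12.7, 91.1]
ee_rot: [-0.0, -0.121, 0.993, 0.0]
force: [0.2, 0.4, -0.5]
grip_width: -0.001
grip_force: 0.0
```

Call:
step_arm(
  increments=[
    [[0, 0, 0.05], [0, 0, 0], 0],
    [[0, 0, 0.1], [0, 0, 0], 0],
    [[0, 0, 0.1], [0, 0, 0], 0],
  ],
)

```text
time_s: 4.12
eef_pos: [507.6, 12.7, 90.9]
ee_rot: [-0.0, -0.121, 0.993, -0.0]
force: [-3.9, 0.7, 9.7]
grip_width: -0.002
grip_force: 4.5
```

Rigid stop at z≈91. I'll lift and move towards the well.

Call:
step_arm(
  increments=[
    [[0, 0, -2], [0, 0, 0], 0],
    [[0, 0, -4], [0, 0, 0], 0],
    [[0.5, -3, -4.2], [0, 0, 0], 0],
    [[1, -6, -4.2], [0, 0, 0], 0],
    [[1.5, -9, -4.2], [0, 0, 0], 0],
    [[1.75, -10.4, -4.2], [0, 0, 0], 0],
    [[1.75, -10.4, -4.2], [0, 0, 0], 0],
    [[1.75, -10.4, -4.2], [0, 0, 0], 0],
  ],
)

```text
time_s: 5.12
eef_pos: [515.7, -91.6, 132.2]
ee_rot: [-0.0, -0.121, 0.993, 0.0]
force: [1.1, 0.3, -0.1]
grip_width: -0.003
grip_force: 0.0
```

```bash
python3 -c "
from h import *
s=ctrl.sense();print(togo([515.5,-92.5,92],.242),s['eef_pos'],s['force'])
c=cap('wrist','w3.png')"
```

```text
(array([ 0.04, -0.09,  4.02]), array([ 0.02, -0.01,  0.03])) [515.65688173 -91.5825404  132.24035107] [ 1.0795028   0.33161301 -0.05571265]
```

View pics/w3.png

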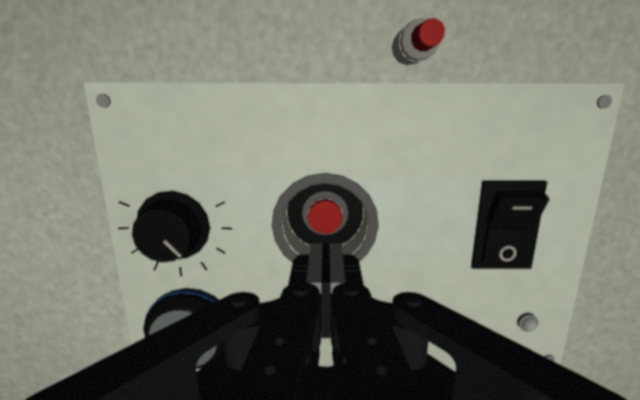

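The front face is now raised (520,208), so the rocker is OFF. The finger (325,250) is in line with the key (325,216). Descending.

Call:
step_arm(
  increments=[
    [[0, -0.1, 2], [0, 0, 0], 0],
    [[0, -0.1, 4], [0, 0, 0], 0],
    [[0, -0.1, 4.6], [0, 0, 0], 0],
    [[0, -0.1, 5.2], [0, 0, 0], 0],
    [[0, -0.1, 5.6], [0, 0, 0], 0],
    [[0, -0.1, 5.6], [0, 0, 0], 0],
  ],
)

```text
time_s: 5.92
eef_pos: [516.0, -93.4, 76.4]
ee_rot: [0.0, -0.121, 0.993, -0.0]
force: [0.5, 0.2, 0.4]
grip_width: 0.001
grip_force: 0.0
```

Call:
step_arm(
  increments=[
    [[0, 0, 0.3], [0, 0, 0], 0],
    [[0, 0, 0.5], [0, 0, 0], 0],
    [[0, 0, 0.7], [0, 0, 0], 0],
    [[0, 0, 0.85], [0, 0, 0], 0],
    [[0, 0, 0.9], [0, 0, 0], 0],
    [[0, 0, 0.9], [0, 0, 0], 0],
  ],
)

```text
time_s: 6.68
eef_pos: [516.1, -93.5, 67.3]
ee_rot: [0.0, -0.121, 0.993, -0.0]
force: [0.0, -0.2, 1.2]
grip_width: 0.003
grip_force: 0.8
```

Call:
step_arm(
  increments=[
    [[0, 0, 0.05], [0, 0, 0], 0],
    [[0, 0, 0.1], [0, 0, 0], 0],
    [[0, 0, 0.1], [0, 0, 0], 0],
  ],
)

```text
time_s: 7.05
eef_pos: [516.2, -93.6, 67.0]
ee_rot: [0.0, -0.121, 0.993, -0.0]
force: [-1.0, 1.1, 8.7]
grip_width: 0.002
grip_force: 4.6
```

Key is at its rigid stop (z 67.0). Lifting and going to the front face.

Call:
step_arm(
  increments=[
    [[0, 0, -2.5], [0, 0, 0], 0],
    [[0, 0, -5], [0, 0, 0], 0],
    [[0.2, 1.5, -6.5], [0, 0, 0], 0],
    [[0.7, 5, -6.5], [0, 0, 0], 0],
    [[1.3, 8, -6.5], [0, 0, 0], 0],
    [[1.7, 10.6, -6.5], [0, 0, 0], 0],
    [[1.7, 10.6, -6.5], [0, 0, 0], 0],
    [[1.7, 10.6, -6.5], [0, 0, 0], 0],
  ],
)

```text
time_s: 8.05
eef_pos: [474.1, 5.2, 131.2]
ee_rot: [-0.0, -0.121, 0.993, -0.0]
force: [0.7, 0.3, -0.8]
grip_width: -0.004
grip_force: 0.0
```

```bash
python3 -c "
from h import *
s=ctrl.sense();print(togo([474,5.7,91],.242),s['eef_pos'],s['force'])
c=cap('wrist','w4.png')"
```

```text
(array([-0.  ,  0.05,  4.02]), array([-0.  , -0.01,  0.  ])) [474.12308112   5.22995941 131.18631991] [ 0.70560441  0.26013629 -0.77187497]
```

View pics/w4.png

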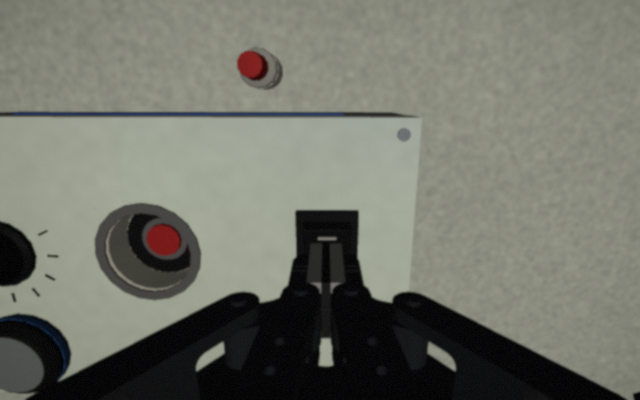

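The key sits low at (163,240) with no white band visible, and the finger (325,250) is over the bar-marked raised front face (327,238). Pressing.

Call:
step_arm(
  increments=[
    [[0, 0, 1.5], [0, 0, 0], 0],
    [[0, 0, 2.6], [0, 0, 0], 0],
    [[0, 0, 3.1], [0, 0, 0], 0],
    [[0, 0, 3.5], [0, 0, 0], 0],
    [[0, 0, 3.8], [0, 0, 0], 0],
    [[0, 0, 4], [0, 0, 0], 0],
    [[0, 0, 4.1], [0, 0, 0], 0],
    [[0, 0, 4.1], [0, 0, 0], 0],
  ],
)

```text
time_s: 9.1
eef_pos: [474.2, 5.3, 91.0]
ee_rot: [0.0, -0.121, 0.993, -0.0]
force: [-4.0, 0.2, 8.4]
grip_width: 0.0
grip_force: 4.2
```

Rigid stop again. I'll retract and check.

Call:
step_arm(
  increments=[
    [[0, 0, -2.5], [0, 0, 0], 0],
    [[0, 0, -6], [0, 0, 0], 0],
    [[0, 3, -11], [0, 0, 0], 0],
    [[0, 6, -15], [0, 0, 0], 0],
    [[0, 6, -15], [0, 0, 0], 0],
    [[0, 6, -15], [0, 0, 0], 0],
    [[0, 6, -15], [0, 0, 0], 0],
    [[0, 6, -15], [0, 0, 0], 0],
  ],
)

```text
time_s: 10.1
eef_pos: [459.6, 63.2, 239.5]
ee_rot: [-0.001, -0.12, 0.993, 0.0]
force: [0.3, 0.2, 0.3]
grip_width: -0.001
grip_force: 0.0
```

```bash
python3 -c "
from h import *
s=ctrl.sense();print(s['eef_pos'],s['dq'],s['force'],s['time_s'])
c=cap('wrist','w5.png')"
```

```text
[459.62996617  63.21442991 239.48736672] [ 0.00280577 -0.00612706 -0.00304638  0.0010616   0.00347384  0.00225224] [0.3005738  0.23418635 0.28356401] 10.1
```

View pics/w5.png

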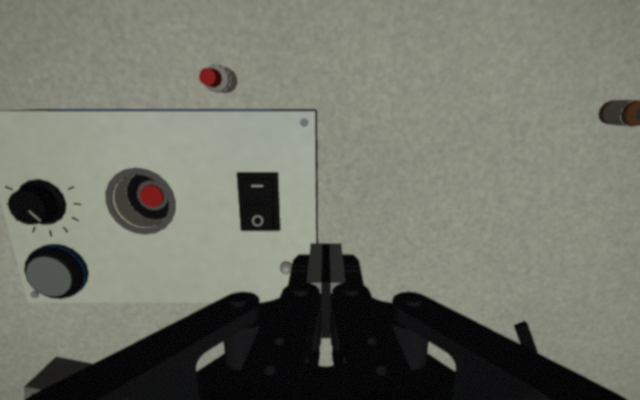

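The rocker (258,202) lies as it did at the start (ON), the key (151,196) is down, and the knob pointer, lens and bottle are unchanged.

```bash
python3 -c "
from rig import ctrl
print(ctrl.finish_job())"
```

```text
the job is handed in; nothing more can be done
None
```

I switched the rocker off, pressed the reset key to its stop, switched the rocker back on, and handed the job in at about 10 s; the last picture showed the knob, lens and red bottle unmoved, but no verdict came back.

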